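# Clamp a text block in the nipping jig

### The job

Push the white text block along the plywood jig until it sits fully home against the wooden end stop, and only then push the orange clamp lever over, past its dead point, until it snaps down into lock and the rubber pad presses on the block. It is all done by pushing with the fingertips: do not lift the block, and leave the three small things beside the jig where they stand.

Things in the scene. Friction and masses are not known exactly. Their poses are not given: they have to be found in the camera images.
- jig: Fixed plywood board, 330 x 240 mm (x, y), 15 mm thick; origin on the bench under the board's centre. x points from the guide's open end to the end stop and clamp, z up. Two wooden guide rails along x (x = -125 to 75 mm, inner faces at y = +-103.5 mm, tops 33 mm above the bench). Nothing stands at the open end, x < -125 mm.
- stop (a point): Top edge of the wooden end stop's face that the block meets, in the middle: jig x = 73 mm, y = 0, 41 mm above the bench; axes as the jig. The stop is 14 mm thick. Behind it stands the toggle clamp's steel frame (jig x = 88 to 153 mm, y = +-30 mm at the foot, +-22 mm above, top 109 mm above the bench).
- block_center (a point): Centre of the loose white text block, 146 mm along jig x, 200 mm along jig y, 42 mm thick, 0.4 to 0.9 kg, lying flat on the board between the rails, 25 to 55 mm short of the stop at the start. Its end face toward jig -x is 73 mm from this centre; it slides along jig +x. Home against the stop, the centre is at jig x = 0, 36 mm above the bench.
- clamp_lever (a joint): Angle of the clamp lever: 0 = upright (open), grows as it swings about the jig's y axis toward jig +x and down; dead point near 0.9; 1.4 = locked on its stop, 10 deg above level. Below the dead point a spring drives it back upright (pushing at lever_grip takes up to about 8 N); beyond it the spring snaps it to 1.4 by itself.
- lever_pivot (a point): Pivot of the lever, at jig x = 128 mm, y = 0, 100 mm above the bench. Its z axis points along the lever to its free end, its x axis is the direction in which the lever swings toward lock, its y axis is the hinge axis.
- lever_grip (a point): Point on the lever's centre line in its orange grip, 85 mm from the pivot; same axes as lever_pivot. The grip is 20 mm thick (its x), 28 mm wide (its y) and runs from 49 to 111 mm from the pivot.
- clamp_pad: Black rubber pad, 22 mm across, under the steel hold-down arm; origin on the arm, 33 mm above the pad's lower face. The arm follows the lever: raised 50 deg when open (tip up to 165 mm above the bench, 50 to 100 mm from the lever toward jig -x), level when locked. The pad is sprung and, locked, presses on the block with about 4 N at jig x = 30 mm, y = 0.
- wax: Loose bystander: small amber beeswax cake, 31 x 45 x 19 mm, on the bench beside the jig; origin at the centre of its underside.
- stamp: Loose bystander: wooden-handled stamp, 26 x 50 x 68 mm, on the bench beside the jig; origin at the centre of its underside.
- reel: Loose bystander: brown thread reel, 36 mm across, 45 mm tall, on the bench beside the jig; origin at the centre of its underside.

How it is judged:
By the outcome, as a careful person would: the job done as asked, in the order asked, and still so for the second after the job is handed in, with the robot touching nothing.
It also fails if it takes over 48 s, if anything falls off the work surface, if the arm or the gripper's body presses on something with over 40 N, if the wrist force passes 120 N, or if a joint passes its speed limit or range.

### The arm

A 7-joint arm with a two-finger parallel gripper is mounted at the origin on the work surface; the furniture and walls round the work are solid. World frame = base frame: x ahead of the robot, y to its left, z up, the work surface at z = 0. Lengths are in m, angles in rad, forces in N, time in s.
With the tool pointing down it reaches from about 0.425 to 0.925 m from the base axis. Payload 6.8 kg.
Tool frame: the origin (TCP) lies between the finger pads; the fingertips stand 17 mm ahead of it and the grasp point (between the pads) lies 2 mm behind it; z points along the fingers, x is the direction in which the jaws open and shut, and the axes are right-handed (so a half turn about z gives the same grasp; the last joint's range is limited). The gripper opens to 85 mm and grips with 20 to 120 N. Pads are 22 mm wide; open, the fingers measure 114 mm over their backs; the gripper's body (76 mm by 85 mm) begins 54 mm behind the grasp point. The pads swing forward as they close: fully open they stand 13 mm farther back than shut.
Start: joints at [1.036, 0.477, 0.022, 1.555, -0.011, 1.109, -0.083], TCP at [0.279, -0.614, 0.248] pointing down, gripper open.
Joint ranges: [-2.96, 2.96], [-0.34, 2.1], [-1.41, 1.46], [0.24, 2.44], [-1.37, 4.51], [0.17, 1.92], [-2.96, 2.96]. Speed limits (rad/s): [2.39, 2.39, 3.14, 3.14, 3.14, 3.14, 3.14].

### API

Orientations are given as a unit quaternion [w, x, y, z].
In Python, from station import readout, read_camera, get_calibration, bot, models gives the robot as it stands.
- The arm moves only by the tool carry_out, never from a script. Its argument "deltas" is a list of rows, each a list of 2 entries, a list of its own where there are three numbers: the shift along the tool's x, y, z in cm, then the turn about the tool's z in degrees. A call has 1 to 10 rows; each row is the pose to reach, as a shift and turn from the pose measured when the call began, along the tool's axes at that moment; what a row does not reach only later rows make up. A row lasts 1/8 s, in which the tool goes at most 62.5 mm and 10.7 degrees, less where a joint would pass 70% of its speed; a pose out of reach is approached as far as the arm can. A call with a gripper value outside its range is refused whole. "hand" is the opening, from 0 (shut) to 1 (fully open), set as the call begins (left out, the last holds). The fingers move at their own pace and stop on an object; "newtons" is the grip in N (left out, the last holds). Time passes only in rows, so rows that repeat a pose let the fingers close. It gives the time, the measured TCP pose, the force and the opening at its end, in the units of the state.
- readout.get_obs(): the state, without advancing time (a new reading comes with each control period).
- read_camera(name): name is "side" or "top" or "wrist"; returns the picture (420x560x3 uint8, red, green, blue); there is no depth.
- get_calibration(name): a dict with "fov_y" (degrees; the focal length in pixels is half the picture's height over the tangent of half this angle, whatever the lens; pixels are square), "cx", "cy" (the principal point, pixels), "world_from_camera" (4x4, takes a point from camera to world coordinates). Camera axes: x right, y down, z forward; pixel columns grow to the right and rows downward; lengths in m; the calibration is good to about 2 mm. A picture is of the moment at which its call begins: read the wrist's pose just before it. get_calibration takes no time and is no camera call; for the wrist camera it gives the pose at the moment of the call.
- bot.hand_in(): hands the job in, once; it reports no verdict.
Trained networks look in the newest picture that a camera, given by its name, has taken for a name from the list of things; names that differ only in an ending like _2 or _b are one class to them, and where a whole thing is asked for, a point or a joint stands for the part that bears it (a point fixed in the world has none). Each returns a list of dicts, best first, with "score" (0 to 1); they miss things now and then, are a little off and sometimes report something else, mostly with a low value. They report only what shows in the picture. A call takes as long as a camera call.
- models.spot_in(query, camera): "centre" ([row, column] in pixels, amid what is visible of it).
The state is a dict: "t": time; "q": joint angles; "joint_vel": joint speeds; "joint_torque": joint torques, N m; "eef_pos": TCP position; "tool_rot": TCP orientation; "contact_force": force on the tool from outside, world axes, zero at the start; "torque": the same for the moment, N m; "gripper_width": opening from 0.0 (shut) to 1.0 (fully open).
Only numpy, scipy, OpenCV 4.12 (cv2) and the standard library are available. Lean on these libraries where they do the work, as an engineer would, in place of code of your own. Each camera call takes 0.05 s, during which the arm holds its last target. There are 200 camera calls.

## Working session

There is one attempt and no reset: what is moved stays moved. The work goes in short steps, Python scripts to look and compute and a tool call to move; the robot and the scene stay as the last step left them, time stands still between calls to the robot, and variables do not carry over. Pictures are saved under pics/ and viewed, about 8 in all and at most 12, crops included, and the job is handed in when it is done.

Besides the shell and the picture viewer there is one more tool, called after "Call:" in YAML: its name, and indented under it one key for each argument. carry_out: Moves the arm, as the interface text tells. Its arguments: {"type":"object","properties":{"deltas":{"type":"array"},"hand":{"type":"number"},"newtons":{"type":"number"}},"required":["deltas"]}

```bash
mkdir -p pics; ls; cat > h.py <<'E'
import numpy as np, cv2
from station import readout, read_camera, get_calibration, bot, models
def cam(n):
    c=get_calibration(n); f=210/np.tan(np.radians(c['fov_y'])/2); return f,c['cx'],c['cy'],np.array(c['world_from_camera'])
def ray(n,r,c,z):
    f,cx,cy,T=cam(n); d=T[:3,:3]@np.array([(c-cx)/f,(r-cy)/f,1]); o=T[:3,3]; return o+d*(z-o[2])/d[2]
def proj(n,p):
    f,cx,cy,T=cam(n); q=T[:3,:3].T@(np.array(p)-T[:3,3]); return np.array([cy+f*q[1]/q[2],cx+f*q[0]/q[2]])
E
python3 - <<'E'
from h import *
o=readout.get_obs(); print({k:np.round(v,3) for k,v in o.items()})
for n in ['top','side']:
    im=read_camera(n); cv2.imwrite(f'pics/{n}0.png',im[:,:,::-1]); print(n,get_calibration(n))
    for q in ['jig','block_center','clamp_lever','clamp_pad','wax','stamp','reel','stop','lever_pivot','lever_grip']:
        try: print(q,[(np.round(d['centre'],1).tolist(),round(d['score'],2)) for d in models.spot_in(q,n)[:2]])
        except Exception as e: print(q,e)
E
```

```text
pics
{'t': np.float64(0.0), 'q': array([ 1.036,  0.478,  0.022,  1.556, -0.012,  1.109, -0.083]), 'joint_vel': array([ 0.001, -0.   ,  0.001,  0.001,  0.001, -0.001, -0.001]), 'joint_torque': array([-0.0000e+00, -5.9646e+01,  1.6070e+00, -2.8120e+01,  1.2000e-02,
        9.0000e-03,  0.0000e+00]), 'eef_pos': array([ 0.279, -0.614,  0.247]), 'tool_rot': array([-0.   ,  0.841, -0.541, -0.001]), 'contact_force': array([-0.859,  0.653, -0.114]), 'torque': array([0.003, 0.007, 0.01 ]), 'gripper_width': np.float64(1.0)}
top {'fov_y': 44.629885723599976, 'cx': 275.5683177187084, 'cy': 210.9199975942499, 'world_from_camera': array([[ 0.0094517 , -0.98029579,  0.19730899,  0.45822992],
       [-0.99987284, -0.00673071,  0.01445658,  0.26910438],
       [-0.0128437 , -0.19742054, -0.98023475,  0.95584939],
       [ 0.        ,  0.        ,  0.        ,  1.        ]])}
jig [([274.6, 261.2], 0.76), ([283.4, 216.6], 0.31)]
block_center [([256.5, 314.0], 0.8), ([190.2, 239.6], 0.54)]
clamp_lever [([281.6, 217.9], 0.65)]
clamp_pad [([268.1, 270.6], 0.57)]
wax [([192.4, 237.8], 0.71)]
stamp [([166.9
[... 155 characters left out ...]
{'fov_y': 49.88065183304819, 'cx': 281.9037532285928, 'cy': 213.3524599321848, 'world_from_camera': array([[ 0.99864524, -0.0167003 ,  0.04928268,  0.59839422],
       [-0.05044289, -0.54321387,  0.83807769, -0.43280912],
       [ 0.01277489, -0.83942825, -0.54332036,  0.58536519],
       [ 0.        ,  0.        ,  0.        ,  1.        ]])}
jig [([319.1, 224.8], 0.75)]
block_center [([274.9, 243.4], 0.8), ([313.8, 226.8], 0.58)]
clamp_lever [([173.4, 214.3], 0.85)]
clamp_pad [([208.1, 227.5], 0.62)]
wax [([242.2, 300.2], 0.68)]
stamp [([269.5, 329.2], 0.58)]
reel [([220.5, 281.6], 0.57)]
stop [([313.9, 230.2], 0.84)]
lever_pivot [([165.9, 212.6], 0.59)]
lever_grip [([168.9, 211.8], 0.72)]
```

View pics/top0.png

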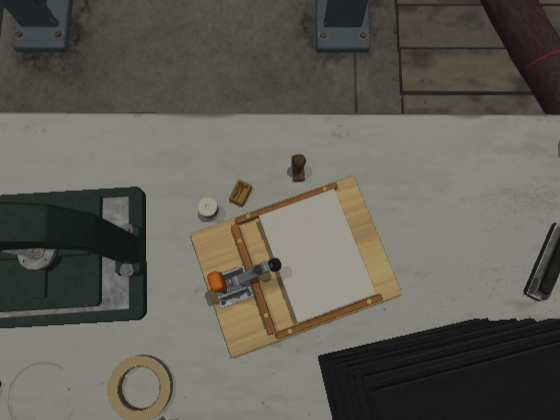

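View pics/side0.png

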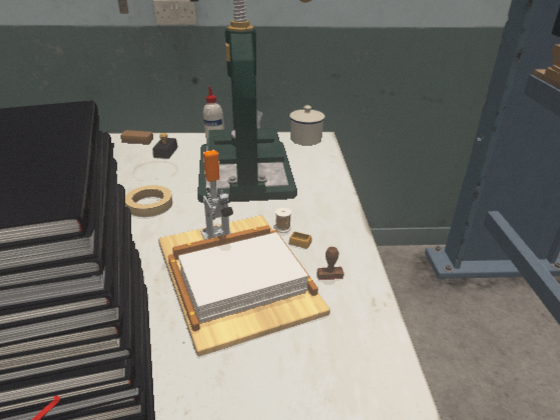

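The top view shows the jig with its open end to the right, with corners near (col,row) (354,177), (400,296), (232,356), (191,235). The block lies short of the stop, the lever is upright at (217,282), and the bystanders are at the upper left. The black book pile at lower right, nearer the robot, is an obstacle. The side view agrees: lever grip at (211,165), board corners near (160,238), (265,219), (323,305), (203,341).

```bash
cat > fit.py <<'E'
from h import *
from scipy.optimize import least_squares
K=[(-.165,-.12),(-.165,.12),(.165,.12),(.165,-.12)]
# which corner is y+? jig x -> world +y-ish, so jig y -> world -x (row down)
top=[(177,354),(296,400),(356,232),(235,191)]   # far(x large)=jig y -, near = jig y +
side=[(305,323),(341,203),(238,160),(219,265)]
def W(p,x,y,z): c,s=np.cos(p[2]),np.sin(p[2]); return np.array([p[0]+c*x-s*y,p[1]+s*x+c*y,z])
E
python3 - <<'E'
from fit import *
for cs in (['top'],['side'],['top','side']):
    def f(p): return np.concatenate([proj(n,W(p,*k,.015))-uv for n,u in (('top',top),('side',side)) if n in cs for k,uv in zip(K,u)])
    r=least_squares(f,[.45,.3,1.5],loss='soft_l1'); print(cs,r.x.round(4),r.fun.round(1))
p=r.x
print('pivot',W(p,.128,0,.1),[proj(n,W(p,.128,0,.185)).round(1) for n in('top','side')])
for nm,pt in dict(stop=(.073,0,.041),open_l=(-.165,0,.015)).items(): print(nm,W(p,*pt),[proj(n,W(p,*pt)).round(1) for n in('top','side')])
ci,si=np.cos(p[2]),np.sin(p[2])
def J(w): d=w[:2]-p[:2]; return np.array([ci*d[0]+si*d[1],-si*d[0]+ci*d[1]])
# block top corners by eye (row,col) in top
for rc in [(190,336),(289,374),(320,291),(216,259)]: w=ray('top',*rc,.057); print('blk',rc,w.round(3),J(w).round(4))
for n,rc,z in [('wax',(192,238),.01),('stamp',(175,298),.01),('reel',(207,207),.04)]: w=ray('top',*rc,z);print(n,w.round(3),J(w).round(3))
for rc in [(355,320),(320,480),(318,520)]: print('pile z0/.3',ray('top',*rc,0.).round(3),ray('top',*rc,.2).round(3))
print('pile side',[ray('side',*rc,.0).round(3) for rc in [(400,150),(250,115)]])
im=cv2.imread('pics/top0.png')[160:370,180:410]; im=cv2.resize(im,None,fx=3.4,fy=2.8,interpolation=2)
im=cv2.resize(cv2.imread('pics/top0.png')[160:370,180:410],None,fx=2.8,fy=2.8,interpolation=cv2.INTER_CUBIC)
cv2.imwrite('pics/crop.png',im)
E
```

```text
['top'] [0.5469 0.2464 1.9272] [-1.4  0.6  0.1  3.6  4.2 -0.8 -0.6 -1.5]
['side'] [0.556  0.2569 1.9384] [-0.2 10.9  6.2 -1.  -2.6  0.4 -7.  -1. ]
['top', 'side'] [0.5506 0.2498 1.9139] [-2.5 -0.  -0.6  1.3  1.2 -3.9 -3.9 -2.8  4.5  7.2  9.3 -7.9 -1.7 -1.1
 -5.  -1.2]
pivot [0.50757801 0.37030633 0.1       ] [array([279.7, 215. ]), array([163.1, 212.4])]
stop [0.52608018 0.31851184 0.041     ] [array([274.8, 254.8]), array([237.9, 224.6])]
open_l [0.60614413 0.09438294 0.015     ] [array([233.5, 377. ]), array([328.8, 266.2])]
blk (190, 336) [0.678 0.174 0.057] [-0.1146 -0.0947]
blk (289, 374) [0.502 0.11  0.057] [-0.115   0.0925]
blk (320, 291) [0.448 0.254 0.057] [0.0385 0.095 ]
blk (216, 259) [0.63  0.312 0.057] [ 0.0319 -0.0953]
wax [0.685 0.355 0.01 ] [ 0.054 -0.162]
stamp [0.719 0.241 0.01 ] [-0.065 -0.156]
reel [0.649 0.408 0.04 ] [ 0.116 -0.146]
pile z0/.3 [0.386 0.201 0.   ] [0.401 0.215 0.2  ]
pile z0/.3 [ 0.451 -0.09   0.   ] [ 0.452 -0.015  0.2  ]
pile z0/.3 [ 0.455 -0.163  0.   ] [ 0.456 -0.073  0.2  ]
pile side [array([ 0.435, -0.021,  0.   ]), array([0.293, 0.339, 0.   ])]
```

View pics/crop.png

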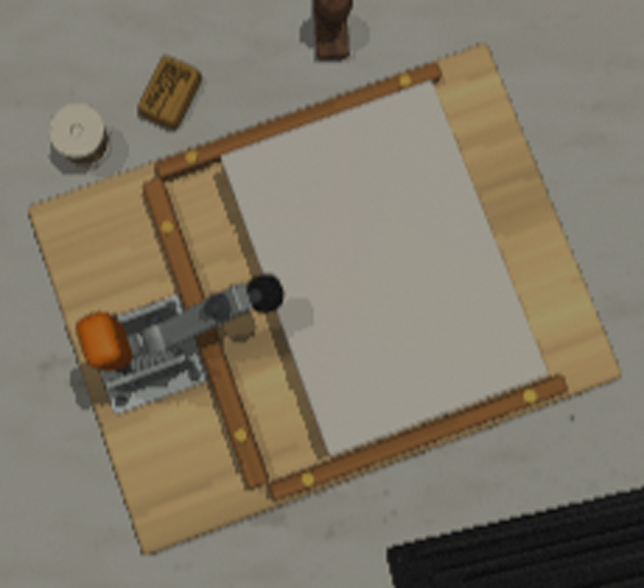

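```bash
cat > fit2.py <<'E'
from fit import *
c=lambda x,y:(160+y/2.8,180+x/2.8)
pts=[((-.165,-.12,.015),c(488,43)),((-.165,.12,.015),c(620,378)),((.165,.12,.015),c(145,553)),((.165,-.12,.015),c(30,207))]
bl=[((-.073,-.1),c(435,83)),((-.073,.1),c(550,373)),((.073,.1),c(328,455)),((.073,-.1),c(220,157))]
sd=[((-.165,-.12,.015),side[0]),((-.165,.12,.015),side[1]),((.165,.12,.015),side[2]),((.165,-.12,.015),side[3]),((.128,0,.211),(152,210.5))]
def und(n,uv,k):
    f,cx,cy,T=cam(n); d=np.array([uv[0]-cy,uv[1]-cx]); r2=d@d/f/f; return np.array([cy,cx])+d*(1+k*r2)
def f(p,only=None):
    o=[und('top',proj('top',W(p,*k)),p[4])-uv for k,uv in pts]
    o+=[und('top',proj('top',W(p,k[0]+p[3],k[1]+p[6],.057)),p[4])-uv for k,uv in bl]
    o+=[und('top',proj('top',W(p,.128,0,.208)),p[4])-np.array(c(103,340))]
    s=[und('side',proj('side',W(p,*k)),p[5])-uv for k,uv in sd]
    return np.concatenate(o+([] if only else s))
E
python3 - <<'E'
from fit2 import *
for only in (1,None):
    r=least_squares(f,[.55,.25,1.92,-.04,0,0,0],kwargs=dict(only=only),loss='soft_l1'); print(r.x.round(4)); print(r.fun.reshape(-1,2).round(1).tolist())
p=r.x
for n in ('top','side'):
    im=cv2.imread(f'pics/{n}0.png')
    def D(q,col): 
        a=[(und(n,proj(n,w),p[4 if n=='top' else 5])[::-1]*16).astype(int) for w in q]; cv2.polylines(im,[np.array(a)],True,col,1,cv2.LINE_AA,4)
    D([W(p,*k,.015) for k in K],(255,0,0)); D([W(p,k[0]+p[3],k[1],.057) for k,_ in bl],(0,0,255)); D([W(p,.073,y,.041) for y in(-.1,.1)],(0,255,0)); D([W(p,.128,0,z) for z in(.1,.211)],(0,255,0))
    D([W(p,x,y,.033) for y in(-.1035,.1035) for x in (-.125,.075)],(255,255,0))
    cv2.imwrite(f'pics/o_{n}.png',im)
a=cv2.imread('pics/o_top.png')[160:370,170:410];b=cv2.imread('pics/o_side.png')[140:350,130:370]
cv2.imwrite('pics/o.png',cv2.resize(np.hstack([a,b]),(800,350),interpolation=cv2.INTER_CUBIC))
E
```

```text
Traceback (most recent call last):
  File "fit2.py", line 12, in f
    s=[und('side',proj('side',W(p,*k)),p[5])-uv for k,uv in sd]
                  ~~~~^^^^^^^^^^^^^^^^
  File "h.py", line 8, in proj
    f,cx,cy,T=cam(n); q=T[:3,:3].T@(np.array(p)-T[:3,3]); return np.array([cy+f*q[1]/q[2],cx+f*q[0]/q[2]])
              ~~~^^^
  File "h.py", line 4, in cam
    c=get_calibration(n); f=210/np.tan(np.radians(c['fov_y'])/2); return f,c['cx'],c['cy'],np.array(c['world_from_camera'])
ValueError: time passes only in moves, steps and waits
```

```bash
sed -i 's/^def cam(n):/from functools import lru_cache\n@lru_cache\ndef cam(n):/' h.py
python3 - <<'E'
from fit2 import *
for only in (1,None):
    r=least_squares(f,[.55,.25,1.92,-.04,0,0,0],kwargs=dict(only=only),loss='soft_l1'); print(r.x.round(4)); print(r.fun.reshape(-1,2).round(1).tolist())
p=r.x
for n in ('top','side'):
    im=cv2.imread(f'pics/{n}0.png')
    def D(q,col): 
        a=[(und(n,proj(n,w),p[4 if n=='top' else 5])[::-1]*16).astype(int) for w in q]; cv2.polylines(im,[np.array(a)],True,col,1,cv2.LINE_AA,4)
    D([W(p,*k,.015) for k in K],(255,0,0)); D([W(p,k[0]+p[3],k[1]+p[6],.057) for k,_ in bl],(0,0,255)); D([W(p,.073,y,.041) for y in(-.1,.1)],(0,255,0)); D([W(p,.128,0,z) for z in(.1,.211)],(0,255,0))
    cv2.imwrite(f'pics/o_{n}.png',im)
a=cv2.imread('pics/o_top.png')[160:370,170:410];b=cv2.imread('pics/o_side.png')[140:350,130:370]
cv2.imwrite('pics/o.png',cv2.resize(np.hstack([a,b]),(800,350),interpolation=cv2.INTER_CUBIC))
E
```

```text
[ 5.4730e-01  2.4580e-01  1.9251e+00 -3.9600e-02 -1.8150e-01 -0.0000e+00
 -1.0000e-04]
[[0.4, 0.4], [-0.3, 0.3], [-0.1, 0.3], [-0.0, -0.3], [-0.6, -0.2], [0.3, -0.7], [0.2, 0.4], [-0.0, 0.5], [0.1, -0.5]]
[ 5.4730e-01  2.4580e-01  1.9266e+00 -3.9600e-02 -1.8390e-01 -6.3690e-01
 -1.0000e-04]
[[0.3, 0.2], [-0.5, 0.3], [-0.0, 0.4], [0.1, -0.4], [-0.6, -0.3], [0.2, -0.7], [0.2, 0.5], [0.0, 0.4], [0.2, -0.5], [1.7, 4.6], [-0.1, -1.3], [-1.3, 2.6], [-4.2, -3.6], [1.7, 0.3]]
```

View pics/o.png

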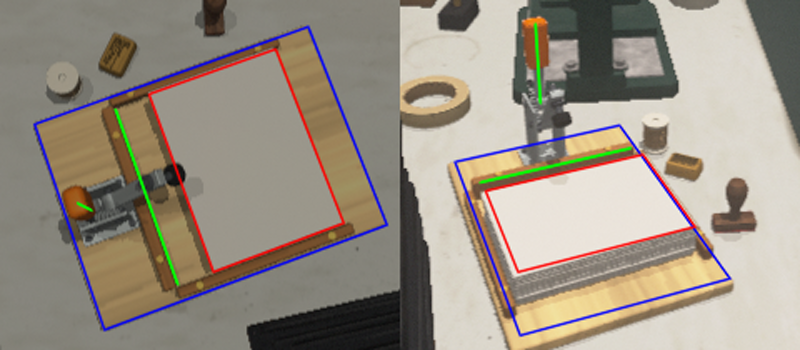

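Overlays fit: with lens distortion, the top camera residuals are under 0.7 px. The jig is at (0.547, 0.246), yaw 1.926, and the block is about 40 mm short. Next I work out the moves and the height of the book pile.

```bash
cat > mv.py <<'E'
from fit import *
from scipy.spatial.transform import Rotation as R
P=[.5473,.2458,1.9258]
o=readout.get_obs(); q=o['tool_rot']; M=R.from_quat(np.r_[q[1:],q[0]]).as_matrix(); t=np.array(o['eef_pos'])
def to(w): return (M.T@(np.array(w)-t)*100).round(1)
def toj(x,y,z): return to(W(P,x,y,z))
d=W(P,0,1,0)[:2]-W(P,0,0,0)[:2]; xt=M[:2,0]
a=np.degrees(np.arctan2(xt[0]*d[1]-xt[1]*d[0],xt@d)); a=(a+90)%180-90
c,s=np.cos(P[2]),np.sin(P[2]); e=t[:2]-P[:2]
print('t',o['t'].round(2),'jig',np.round([c*e[0]+s*e[1],-s*e[0]+c*e[1],t[2]],4),'turn tool z',round(-a,1),'toolz',M[:,2].round(3),'F',np.round(o['contact_force'],1),'Fjigx',round(float(c*o['contact_force'][0]+s*o['contact_force'][1]),1),'w',o['gripper_width'].round(2))
print('tool x in jig',(c*xt[0]+s*xt[1]).round(3),(-s*xt[0]+c*xt[1]).round(3))
E
python3 - <<'E'
from mv import *
print(to([.72,-.3,.25]),to([.66,.0,.25]),toj(-.15,0,.25))
def rr(n,r,c):
    f,cx,cy,T=cam(n);k={'top':.18,'side':.2}[n];u=np.array([(c-cx)/f,(r-cy)/f]);u=u*(1+k*u@u);d=T[:3,:3]@np.r_[u,1];return T[:3,3],d/np.linalg.norm(d)
for sd in [(105,97),(240,112)]:
  for tp in [(355,320),(375,352),(390,372)]:
    (a,u),(b,v)=rr('side',*sd),rr('top',*tp); s=np.linalg.lstsq(np.c_[u,-v],b-a,rcond=None)[0]; print(sd,tp,((a+s[0]*u+b+s[1]*v)/2).round(3),'gap',np.linalg.norm(a+s[0]*u-b-s[1]*v).round(3))
for rc in [(190,140),(325,145)]: a,u=rr('top',*rc); print('press',[(a+u*(z-a[2])/u[2]).round(3) for z in (0,.05,.25)])
E
```

```text
Traceback (most recent call last):
  File "mv.py", line 10, in <module>
    print('t',o['t'].round(2),'jig',np.round([c*e[0]+s*e[1],-s*e[0]+c*e[1],t[2]],4),'turn tool z',round(-a,1),'toolz',M[:,2].round(3),'F',np.round(o['contact_force'],1),'Fjigx',round(float(c*o['contact_force'][0]+s*o['contact_force'][1]),1),'w',o['gripper_width'].round(2))
              ^^^^^^^^^^^^
AttributeError: 'float' object has no attribute 'round'
```

```bash
sed -i "s/o\['t'\].round(2)/round(o['t'],2)/; s/o\['gripper_width'\].round(2)/round(o['gripper_width'],2)/" mv.py
python3 - <<'E'
from mv import *
print(to([.72,-.3,.25]),to([.66,.0,.25]),toj(-.15,0,.25))
def rr(n,r,c):
    f,cx,cy,T=cam(n);k={'top':.18,'side':.2}[n];u=np.array([(c-cx)/f,(r-cy)/f]);u=u*(1+k*u@u);d=T[:3,:3]@np.r_[u,1];return T[:3,3],d/np.linalg.norm(d)
for sd in [(105,97),(240,112)]:
  for tp in [(355,320),(375,352),(390,372)]:
    (a,u),(b,v)=rr('side',*sd),rr('top',*tp); s=np.linalg.lstsq(np.c_[u,-v],b-a,rcond=None)[0]; print(sd,tp,((a+s[0]*u+b+s[1]*v)/2).round(3),'gap',np.linalg.norm(a+s[0]*u-b-s[1]*v).round(3))
for rc in [(190,140),(325,145)]: a,u=rr('top',*rc); print('press',[(a+u*(z-a[2])/u[2]).round(3) for z in (0,.05,.25)])
E
```

```text
t 1.1 jig [-0.7135  0.5502  0.2483] turn tool z -85.9 toolz [ 0. -0. -1.] F [-0.3  0.4 -0.2] Fjigx 0.4 w 1.0
tool x in jig -0.997 -0.072
[-10.4 -53.1  -0.2] [-40.2 -60.1  -0.2] [-52.3 -58.9  -0.2]
(105, 97) (355, 320) [0.385 0.217 0.365] gap 0.057
(105, 97) (375, 352) [0.378 0.187 0.374] gap 0.024
(105, 97) (390, 372) [0.373 0.17  0.381] gap 0.002
(240, 112) (355, 320) [0.367 0.2   0.129] gap 0.053
(240, 112) (375, 352) [0.36  0.16  0.155] gap 0.009
(240, 112) (390, 372) [0.354 0.137 0.171] gap 0.021
press [array([0.691, 0.548, 0.   ]), array([0.678, 0.534, 0.05 ]), array([0.63 , 0.475, 0.25 ])]
press [array([0.432, 0.525, 0.   ]), array([0.433, 0.511, 0.05 ]), array([0.439, 0.458, 0.25 ])]
```

The pile is about 0.38 m tall, with its edge near x≈0.45, so I swing out around it before coming in to the open end.

Call:
carry_out:
  deltas:
    - [[-1,-5,0],0]
    - [[-2,-11,0],0]
    - [[-4,-17,0],-10]
    - [[-5,-23,0],-20]
    - [[-6,-29,0],-30]
    - [[-7,-35,0],-40]
    - [[-8,-41,0],-50]
    - [[-9,-47,0],-60]
    - [[-11,-52,0],-70]
    - [[-14,-54,0],-80]

```text
t: 2.35
eef_pos: [0.7153, -0.2604, 0.2474]
tool_rot: [-0.001, 0.992, 0.13, 0.0]
contact_force: [-0.3, 0.6, 0.3]
gripper_width: 0.998
```

```bash
python3 - <<'E'
from mv import *
print(t.round(3),np.round(o['q'],2),to([.68,.0,.25]),toj(-.15,0,.25))
E
```

```text
t 2.35 jig [-0.533   0.0185  0.2474] turn tool z -5.4 toolz [ 0.001  0.002 -1.   ] F [-0.3  0.6  0.3] Fjigx 0.7 w 1.0
tool x in jig -0.095 -0.996
[ 0.715 -0.26   0.247] [ 0.49  0.65 -0.37  1.29  0.23  1.24  0.37] [  3.3 -26.1  -0.2] [ -1.8 -38.3  -0.2]
```

Call:
carry_out:
  deltas:
    - [[0.5,-5,0],0]
    - [[1,-11,0],-2]
    - [[1,-17,0],-5]
    - [[1,-23,0],-5.4]
    - [[0,-29,0],-5.4]
    - [[-1,-35,0],-5.4]
    - [[-1.8,-38.3,0],-5.4]
    - [[-1.8,-38.3,0],-5.4]

```text
t: 3.35
eef_pos: [0.5979, 0.1089, 0.2485]
tool_rot: [-0.001, 0.984, 0.179, 0.001]
contact_force: [1.1, -0.4, 0.6]
gripper_width: 1.003
```

```bash
python3 - <<'E'
from mv import *
print(t.round(3),np.round(o['q'],2),toj(-.15,0,.05))
cv2.imwrite('pics/s1.png',read_camera('side')[:,:,::-1])
E
```

```text
t 3.35 jig [-1.460e-01  2.000e-04  2.485e-01] turn tool z 0.3 toolz [ 0.001  0.003 -1.   ] F [ 1.1 -0.4  0.6] Fjigx -0.8 w 1.0
tool x in jig 0.006 -1.0
[0.598 0.109 0.248] [ 0.1   0.41 -0.5   1.7   0.22  1.09 -0.11] [-0.   0.4 19.8]
```

View pics/s1.png

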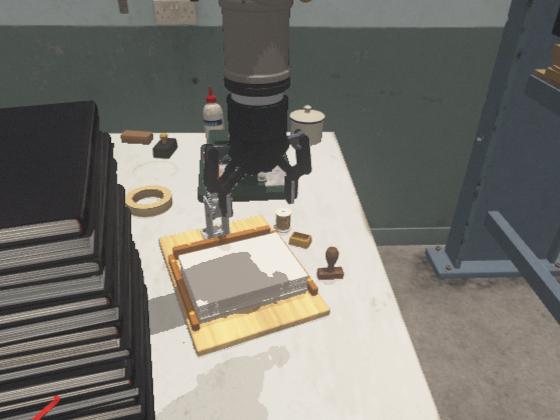

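The gripper is open over the open end with the pile clear to its left, so I descend.

Call:
carry_out:
  deltas:
    - [[0,0.4,4],0]
    - [[0,0.4,8],0]
    - [[0,0.4,12],0]
    - [[0,0.4,15],0]
    - [[0,0.4,18],0]
    - [[0,0.4,19.8],0]
    - [[0,0.4,19.8],0]

```text
t: 4.28
eef_pos: [0.6003, 0.1014, 0.0491]
tool_rot: [-0.0, 0.984, 0.177, -0.0]
contact_force: [0.2, 0.4, 0.0]
gripper_width: 1.002
```

```bash
python3 - <<'E'
from mv import *
print(toj(-.124,0,.048),toj(-.084,0,.048))
cv2.imwrite('pics/s2.png',read_camera('side')[120:400,100:400,::-1])
E
```

```text
t 4.28 jig [-0.1538  0.0005  0.0491] turn tool z 0.0 toolz [-0.001  0.001 -1.   ] F [0.2 0.4 0. ] Fjigx 0.2 w 1.0
tool x in jig 0.001 -1.0
[ 0.1 -3.   0.1] [ 0.1 -7.   0.1]
```

View pics/s2.png

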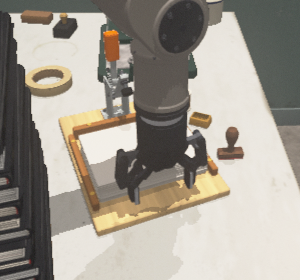

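The fingertips are low behind the block's end face and straddle its middle. I push slowly and watch the force.

Call:
carry_out:
  deltas:
    - [[0,-1,0],0]
    - [[0,-2,0],0]
    - [[0,-2.6,0],0]
    - [[0,-3.2,0],0]
    - [[0,-3.8,0],0]
    - [[0,-4.4,0],0]
    - [[0,-4.8,0],0]
    - [[0,-5.2,0],0]

```text
t: 5.32
eef_pos: [0.5837, 0.1492, 0.0506]
tool_rot: [0.0, 0.984, 0.176, 0.001]
contact_force: [2.0, -5.0, 3.6]
gripper_width: 1.001
```

```bash
python3 - <<'E'
from mv import *
print(toj(-.084,0,.048))
E
```

```text
t 5.33 jig [-0.1032 -0.0006  0.0506] turn tool z -0.0 toolz [ 0.002 -0.001 -1.   ] F [ 2.  -5.   3.6] Fjigx -5.3 w 1.0
tool x in jig -0.001 -1.0
[-0.1 -1.9  0.3]
```

Pushing with about 5 N (sliding friction). About 19 mm should remain.

Call:
carry_out:
  deltas:
    - [[0,-0.5,0],0]
    - [[0,-0.9,0],0]
    - [[0,-1.2,0],0]
    - [[0,-1.4,0],0]
    - [[0,-1.6,0],0]
    - [[0,-1.6,0],0]

```text
t: 6.08
eef_pos: [0.5781, 0.1646, 0.0506]
tool_rot: [0.0, 0.984, 0.176, 0.001]
contact_force: [1.8, -3.9, 0.5]
gripper_width: 1.004
```

```bash
python3 - <<'E'
from mv import *
E
```

```text
t 6.08 jig [-0.0869 -0.0006  0.0506] turn tool z -0.0 toolz [ 0.002 -0.    -1.   ] F [ 1.8 -3.9  0.5] Fjigx -4.3 w 1.0
tool x in jig -0.0 -1.0
```

Call:
carry_out:
  deltas:
    - [[0,-0.1,0],0]
    - [[0,-0.2,0],0]
    - [[0,-0.3,0],0]
    - [[0,-0.3,0],0]

```text
t: 6.58
eef_pos: [0.577, 0.1676, 0.0506]
tool_rot: [0.0, 0.984, 0.176, 0.001]
contact_force: [1.9, -3.6, 2.3]
gripper_width: 1.0
```

```bash
python3 - <<'E'
from mv import *
E
```

```text
t 6.58 jig [-0.0837 -0.0007  0.0506] turn tool z -0.0 toolz [ 0.002 -0.    -1.   ] F [ 1.9 -3.6  2.3] Fjigx -4.0 w 1.0
tool x in jig -0.0 -1.0
```

Call:
carry_out:
  deltas:
    - [[0,-0.1,0],0]
    - [[0,-0.2,0],0]
    - [[0,-0.3,0],0]
    - [[0,-0.4,0],0]

```text
t: 7.08
eef_pos: [0.5763, 0.1695, 0.0506]
tool_rot: [0.001, 0.984, 0.176, 0.001]
contact_force: [3.4, -9.1, 3.5]
gripper_width: 0.998
```

```bash
python3 - <<'E'
from mv import *
E
```

```text
t 7.08 jig [-0.0816 -0.0007  0.0506] turn tool z -0.1 toolz [ 0.003 -0.002 -1.   ] F [ 3.4 -9.1  3.5] Fjigx -9.7 w 1.0
tool x in jig -0.001 -1.0
```

Call:
carry_out:
  deltas:
    - [[0,-0.3,0],0]
    - [[0,-0.5,0],0]
    - [[0,-0.5,0],0]

```text
t: 7.45
eef_pos: [0.5765, 0.1699, 0.0507]
tool_rot: [0.004, 0.984, 0.175, 0.002]
contact_force: [6.9, -13.5, 3.4]
gripper_width: 0.997
```

```bash
python3 - <<'E'
from mv import *
cv2.imwrite('pics/t3.png',cv2.resize(read_camera('top')[160:370,180:410,::-1],None,fx=2.8,fy=2.8,interpolation=2))
E
```

```text
t 7.45 jig [-0.0814 -0.001   0.0507] turn tool z -0.1 toolz [ 0.005 -0.008 -1.   ] F [  6.9 -13.5   3.4] Fjigx -15.1 w 1.0
tool x in jig -0.002 -1.0
```

View pics/t3.png

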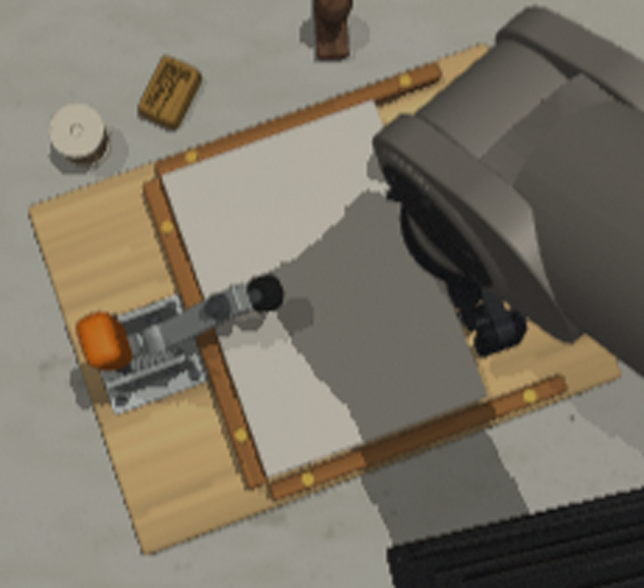

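The block's front edge is flush along the whole stop, and the force rose to 15 N with no further motion, so it is home. I back off, rise, shut the fingers and go to the lever.

Call:
carry_out:
  deltas:
    - [[0,2,0],0]
    - [[0,5,0],0]
    - [[0,5,-5],0]
    - [[0,5,-10],0]
    - [[0,5,-15],0]
    - [[0,5,-21],0]
    - [[0,5,-21],0]
  hand: 1

```text
t: 8.38
eef_pos: [0.5949, 0.1268, 0.2663]
tool_rot: [0.003, 0.984, 0.176, 0.006]
contact_force: [0.6, 0.5, -1.1]
gripper_width: 1.002
```

```bash
python3 - <<'E'
from mv import *
print(toj(.085,0,.262),toj(.085,0,.197))
E
```

```text
t 8.38 jig [-0.1282 -0.0033  0.2663] turn tool z -0.1 toolz [ 0.014 -0.004 -1.   ] F [ 0.6  0.5 -1.1] Fjigx 0.3 w 1.0
tool x in jig -0.001 -1.0
[ -0.4 -21.3   0.3] [ -0.4 -21.4   6.8]
```

Call:
carry_out:
  deltas:
    - [[0,-4,0],0]
    - [[0,-8,0],0]
    - [[-0.2,-12,0],0]
    - [[-0.4,-16,0],0]
    - [[-0.4,-19,0],0]
    - [[-0.4,-21.2,0],0]
    - [[-0.4,-21.2,0],0]
    - [[-0.4,-21.2,0],0]
  hand: 0

```text
t: 9.38
eef_pos: [0.5179, 0.3231, 0.2638]
tool_rot: [0.003, 0.984, 0.176, 0.006]
contact_force: [0.4, -0.4, -0.2]
gripper_width: 0.001
```

```bash
python3 - <<'E'
from mv import *
print(toj(.087,0,.197))
cv2.imwrite('pics/s4.png',cv2.resize(read_camera('side')[60:340,120:380,::-1],None,fx=2,fy=2))
E
```

```text
t 9.38 jig [0.0827 0.0007 0.2638] turn tool z -0.1 toolz [ 0.013 -0.005 -1.   ] F [ 0.4 -0.4 -0.2] Fjigx -0.5 w 0.0
tool x in jig -0.002 -1.0
[ 0.  -0.5  6.7]
```

View pics/s4.png

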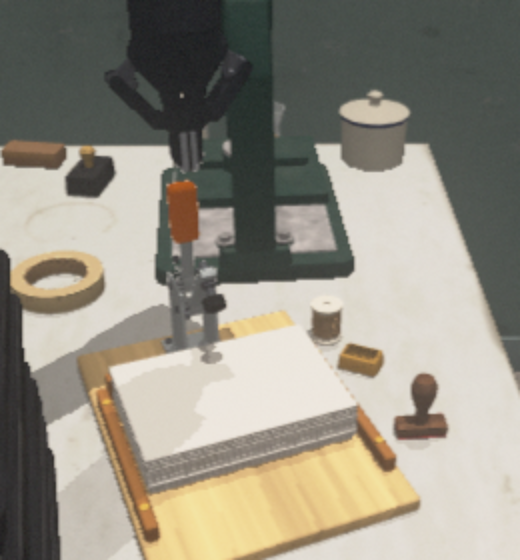

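The shut fingers stand above and in front of the lever, in line with it. Before pushing I check the press's overhang for clearance.

```bash
python3 - <<'E'
from mv import *
def rr(n,r,c):
    f,cx,cy,T=cam(n);k={'top':.18,'side':.2}[n];u=np.array([(c-cx)/f,(r-cy)/f]);u=u*(1+k*u@u);d=T[:3,:3]@np.r_[u,1];return T[:3,3],d/np.linalg.norm(d)
for sd in [(25,242),(60,242),(190,248)]:
  for tp in [(235,133),(262,133)]:
    (a,u),(b,v)=rr('side',*sd),rr('top',*tp); s=np.linalg.lstsq(np.c_[u,-v],b-a,rcond=None)[0]; print(sd,tp,((a+s[0]*u+b+s[1]*v)/2).round(3),'gap',np.linalg.norm(a+s[0]*u-b-s[1]*v).round(3))
E
```

```text
t 9.43 jig [0.0822 0.0005 0.2639] turn tool z -0.2 toolz [ 0.013 -0.005 -1.   ] F [0.5 1.1 0.7] Fjigx 0.9 w -0.0
tool x in jig -0.003 -1.0
(25, 242) (235, 133) [0.553 0.427 0.437] gap 0.035
(25, 242) (262, 133) [0.539 0.426 0.437] gap 0.063
(60, 242) (235, 133) [0.557 0.447 0.368] gap 0.022
(60, 242) (262, 133) [0.542 0.447 0.367] gap 0.054
(190, 248) (235, 133) [0.584 0.546 0.025] gap 0.028
(190, 248) (262, 133) [0.559 0.55  0.018] gap 0.022
```

The overhang is really a vertical column with its front at y≈0.54, so it stays clear. I descend in front of the lever.

Call:
carry_out:
  deltas:
    - [[0,-0.4,2.5],0]
    - [[0,-0.4,5],0]
    - [[0,-0.4,6.7],0]
    - [[0,-0.4,6.7],0]

```text
t: 9.93
eef_pos: [0.5176, 0.3249, 0.1956]
tool_rot: [0.004, 0.985, 0.175, 0.005]
contact_force: [0.7, 0.8, 0.0]
gripper_width: 0.001
```

```bash
python3 - <<'E'
from mv import *
for th in (0,.2,.4,.6,.8,.95,1.05):
    r=.082; x=.128+r*np.sin(th)-.01*np.cos(th); z=.1+r*np.cos(th)+.01*np.sin(th); print(th,toj(x-.0085,0,z+.017))
E
```

```text
t 9.93 jig [0.0845 0.0004 0.1956] turn tool z -0.2 toolz [ 0.011 -0.006 -1.   ] F [0.7 0.8 0. ] Fjigx 0.5 w 0.0
tool x in jig -0.004 -1.0
0 [ 0.  -2.5 -0.4]
0.2 [ 0.  -4.1 -0.4]
0.4 [ 0.  -5.8 -0.1]
0.6 [ 0.  -7.3  0.5]
0.8 [-0.  -8.7  1.3]
0.95 [-0.  -9.6  2.2]
1.05 [ -0.  -10.1   2.8]
```

Call:
carry_out:
  deltas:
    - [[0,-1.5,-0.4],0]
    - [[0,-2.5,-0.4],0]
    - [[0,-3.3,-0.4],0]
    - [[0,-4.1,-0.4],0]
    - [[0,-5,-0.2],0]
    - [[0,-5.8,-0.1],0]

```text
t: 10.68
eef_pos: [0.4988, 0.3787, 0.1974]
tool_rot: [0.005, 0.985, 0.174, 0.006]
contact_force: [3.2, -6.2, 2.5]
gripper_width: -0.004
```

```bash
python3 - <<'E'
from mv import *
for th in (.4,.6,.8,.95,1.05):
    r=.082; x=.128+r*np.sin(th)-.01*np.cos(th); z=.1+r*np.cos(th)+.01*np.sin(th); print(th,toj(x-.0085,0,z+.017))
cv2.imwrite('pics/s5.png',cv2.resize(read_camera('side')[60:340,120:380,::-1],None,fx=2,fy=2))
E
```

```text
t 10.68 jig [ 0.1415 -0.0007  0.1974] turn tool z -0.3 toolz [ 0.014 -0.008 -1.   ] F [ 3.2 -6.2  2.5] Fjigx -7.0 w -0.0
tool x in jig -0.005 -1.0
0.4 [-0.1 -0.1  0.1]
0.6 [-0.1 -1.6  0.7]
0.8 [-0.1 -3.   1.6]
0.95 [-0.1 -3.9  2.4]
1.05 [-0.1 -4.5  3. ]
```

View pics/s5.png

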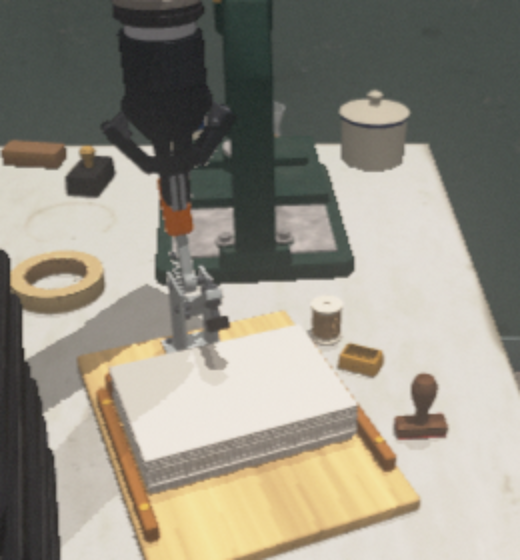

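The lever is tilting, the arm is coming down and the force is 7 N, as expected. I continue over the dead point.

Call:
carry_out:
  deltas:
    - [[0,-0.8,0.4],0]
    - [[0,-1.6,0.7],0]
    - [[0,-2.3,1.1],0]
    - [[0,-3,1.6],0]
    - [[0,-3.5,2],0]
    - [[0,-3.9,2.4],0]
    - [[0,-4.5,3],0]
    - [[0,-4.8,3.3],0]
    - [[0,-4.8,3.3],0]

```text
t: 11.85
eef_pos: [0.4817, 0.425, 0.1632]
tool_rot: [0.005, 0.985, 0.175, 0.006]
contact_force: [0.4, -0.3, 1.3]
gripper_width: 0.002
```

```bash
python3 - <<'E'
from mv import *
cv2.imwrite('pics/s6.png',cv2.resize(read_camera('side')[60:340,120:380,::-1],None,fx=2,fy=2))
E
```

```text
t 11.85 jig [ 0.1908 -0.0008  0.1632] turn tool z -0.2 toolz [ 0.013 -0.007 -1.   ] F [ 0.4 -0.3  1.3] Fjigx -0.4 w 0.0
tool x in jig -0.003 -1.0
```

View pics/s6.png

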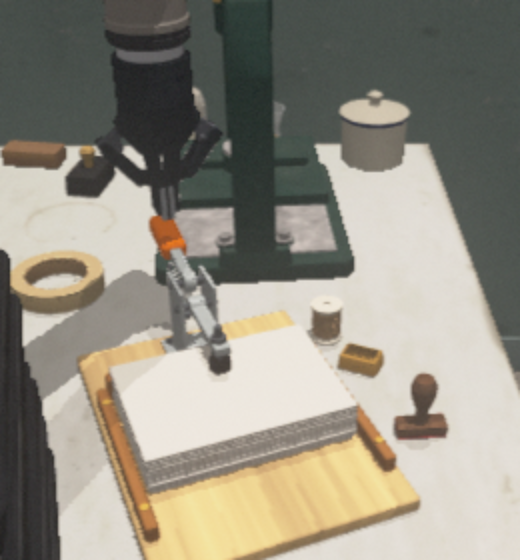

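The lever has snapped down, the pad is on the block and contact force is about zero. I raise the hand clear and take a last look.

Call:
carry_out:
  deltas:
    - [[0,0,-4],0]
    - [[0,0,-9],0]
    - [[0,0,-13],0]
    - [[0,4,-14],0]
    - [[0,10,-14],0]
    - [[0,16,-14],0]
    - [[0,22,-14],0]
    - [[0,28,-14],0]
    - [[0,34,-14],0]
    - [[0,34,-14],0]

```text
t: 13.15
eef_pos: [0.5993, 0.0992, 0.3071]
tool_rot: [0.006, 0.985, 0.17, 0.006]
contact_force: [0.6, 1.1, 0.5]
gripper_width: 0.001
```

```bash
python3 - <<'E'
from mv import *
cv2.imwrite('pics/t7.png',cv2.resize(read_camera('top')[160:370,180:410,::-1],None,fx=2.8,fy=2.8,interpolation=2))
E
```

```text
t 13.15 jig [-0.1555  0.0022  0.3071] turn tool z -0.8 toolz [ 0.014 -0.01  -1.   ] F [0.6 1.1 0.5] Fjigx 0.8 w 0.0
tool x in jig -0.014 -1.0
```

View pics/t7.png

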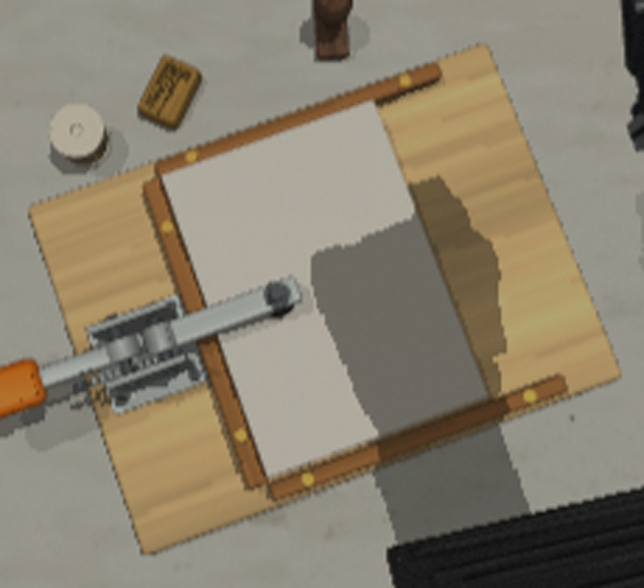

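The block is flush along the stop (front corners at (162,172) and (268,478)). The lever lies over with its orange end at (20,388), the arm is level with the pad at (278,295), the bystanders have not moved and the robot is clear.

```bash
python3 -c "
from station import bot; print(bot.hand_in())"
```

```text
the job is handed in; nothing more can be done
None
```

The block is home against the end stop and the clamp is locked on it. I handed the job in at about 13 s on the robot's clock.

- **Block:** I pushed it about 40 mm along the jig with the open fingertips. It then stopped moving while the push force rose from 4 N to 15 N, and the top view shows its front edge flush along the whole stop.
- **Clamp:** With the fingers shut I pushed the lever over, at about 7 N partway. It snapped down by itself and the force on the tool fell to about zero. The last top view shows the lever down, the arm level and the pad on the block.
- **Surroundings:** The wax, stamp and reel look unmoved in the pictures, and the robot was clear of everything at hand-in.
- **Not confirmed or disagreeing:** I judged the lock from the pictures and the force drop and did not measure the lever angle. The side camera's corner picks disagreed with the top camera's by up to about 5 pixels, so I relied on the top camera fit, which was good to under 1 pixel once I corrected for lens distortion.

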